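# Wind the bench timer and set it to the rider

## Robot

A 6-joint arm with a two-finger parallel gripper is mounted at the origin on the work surface. World frame = base frame: x ahead of the robot, y to its left, z up, the work surface at z = 0. Lengths are in m, angles in rad, forces in N, time in s.
With the tool pointing down it reaches from about 0.3 to 0.875 m from the base axis. Payload 6.4 kg.
Tool frame: the origin (TCP) lies between the finger pads; the fingertips stand 17 mm ahead of it and the grasp point (between the pads) lies 2 mm behind it; z points along the fingers, y is the line along which they close (so a half turn about z gives the same grasp; the last joint's range is limited). The gripper opens to 85 mm and grips with 20 to 120 N. Pads are 22 mm wide; open, the fingers measure 114 mm over their backs; the gripper's body (76 mm by 85 mm) begins 54 mm behind the grasp point. The pads swing forward as they close: fully open they stand 13 mm farther back than shut.
Start: joints at [-1.414, 0.181, 1.607, -0, 1.354, -0.206], TCP at [0.204, -0.538, 0.248] pointing down, gripper open.
Joint ranges: [-2.99, 2.99], [-0.89, 2.07], [0.3, 2.58], [-1.14, 4.28], [0, 2.63], [-3.12, 3.12]. Speed limits (rad/s): [2.57, 2.57, 3.01, 3.14, 3.14, 3.14].

## Interface

Orientations are given as [roll, pitch, yaw] about the fixed x, y, z axes, in that order (R = Rz(yaw) Ry(pitch) Rx(roll)).
In Python, from bench import env gives the robot as it stands.
- The arm moves only by the tool drive_tool, never from a script. Its argument "motion" is a list of rows, each a list of 7 numbers: the shift along the tool's x, y, z in m, then the turn, a rotation vector about the tool's x, y, z in rad, then the opening, from 0 (shut) to 1 (fully open). In form: [[tx, ty, tz, rx, ry, rz, grip], ...]. A call has 1 to 12 rows; each row shifts and turns the commanded pose from where the row before left it, along the tool's axes as they then stand; what a row does not reach is not made up. A row lasts 1/10 s, in which the tool goes at most 50 mm and 8.59 degrees, less where a joint would pass 70% of its speed; a pose out of reach is approached as far as the arm can. A call with a gripper value outside its range is refused whole. The fingers move at their own pace and stop on an object; "grip_force" is the grip in N (left out, the last holds). Time passes only in rows, so rows that do not move let the fingers close. It gives the time, the measured TCP pose, the force, the opening and the grip force at its end, in the units of the state.
- env.get_state(): the state, without advancing time (a new reading comes with each control period).
- env.snapshot(name): name is "scene" or "top" or "wrist"; returns (picture, depth): 480x640x3 uint8, red, green, blue; 480x640 float32, m along the optical axis (not along the pixel's ray), 0 where there is no reading.
- env.get_calibration(name): a dict with "fx", "fy", "cx", "cy" (pixels), "rvec" (rotation vector, rad) and "tvec" (3), from world to camera coordinates, as OpenCV has them. Camera axes: x right, y down, z forward; pixel columns grow to the right and rows downward; lengths in m; the calibration is good to about 2 mm. A picture is of the moment at which its call begins: read the wrist's pose just before it. get_calibration takes no time and is no camera call; for the wrist camera it gives the pose at the moment of the call.
- env.close_job(): hands the job in; it is judged then, once.
The state is a dict: "clock": time; "q": joint angles; "dq": joint speeds; "tau": joint torques, N m; "ee_pos": TCP position; "tool_rot": TCP orientation; "wrist_force": force on the tool from outside, world axes, zero at the start; "wrist_torque": the same for the moment, N m; "opening": opening from 0.0 (shut) to 1.0 (fully open); "finger_force": force on a finger pad.
Only numpy, scipy, OpenCV 4.12 (cv2) and the standard library are available. Lean on these libraries where they do the work, as an engineer would, in place of code of your own. Each camera call takes 0.05 s, during which the arm holds its last target. There are 200 camera calls.

## Task

Set the bench timer: turn its knob clockwise, past the top mark, until it comes up firmly but gently against its stop, then turn it back down until the pointer lines up with the small steel rider on the rim, and let go. Do not force the knob against the stop, and do not shift the rider or the things standing about.

Things in the scene. Friction and masses are not known exactly. Their poses are not given: they have to be found in the camera images.
- timer: case of the bench timer: grey square box 150 x 150 x 55 mm high, fixed to the bench. Origin: centre of its underside, on the dial's axis; x points from that axis to the top mark, z up. Minute ticks run round the dial on its top face, 0.1 rad a minute. Clockwise (seen from above) winds up towards the top mark, the longest and thickest tick (30 minutes).
- top_mark (a point): inner end of the top mark, 46 mm from the dial's axis, 59 mm above the bench. The dial turns on past it by 0.12 to 0.62 rad to a hidden rigid stop, whose place differs from run to run and can only be felt. At the start the pointer stands 1.5 to 2.6 rad before the top mark, 2.2 to 2.7 rad before the stop.
- dial: flat round aluminium plate with a black pointer line, 95 mm across, its top 59 mm above the bench, turning about the case's vertical axis. Origin on the axis at bench height; x along the pointer, z up. Friction of 0.12 N m holds it wherever it is left.
- pointer (a point): tip of the dial's pointer, 46 mm from the axis, 59 mm above the bench
- knob: black knob on the dial's axis: upright bar 46 mm long, 16 mm thick, from 65 to 101 mm above the bench, on a 48 mm disc whose top is 66 mm up. Origin on the axis at bench height; x along the bar towards the pointer (white line on top at that end), y across it (squeeze along y). Let go, it springs back into line with the pointer.
- knob_grip (a point): on the knob's axis, 88 mm above the bench: where to grip the bar. The knob drives the dial through a torsion spring of 1 N m/rad: the bar leads the pointer by 0.12 rad (0.12 N m) while the dial turns, either way. At the stop, a lead of 0.18 rad (0.18 N m) or more for 0.2 s is firmly home; aim for 0.3. A lead over 0.45 rad (0.45 N m) at any time strains the timer.
- rider_tip (a point): the rider marks the minutes to set: a steel clip on the case's rim, 14 x 9 mm, its top 62 mm above the bench, 55 to 69 mm from the dial's axis, nib inwards, 0.7 to 1.2 rad counter-clockwise of the top mark. It slides if pushed. This point is where the nib aims, 46 mm from the axis, 59 mm above the bench; the pointer's tip meets it when in line.
- beaker: small glass beaker, 52 wide, 65 high (mm); a bystander
- scoop: steel scoop lying flat, 170 long (mm); a bystander
- stir_bar: white stir bar lying flat, 10 thick, 50 long (mm); a bystander
- dish: shallow white dish, 80 wide, 14 high (mm); a bystander
- jar: amber screw-top jar, 48 wide, 75 high (mm); a bystander
- reagent: white reagent bottle, 80 wide, 160 high (mm); a bystander
- cork_ring: cork ring lying flat, 90 wide, 22 high (mm); a bystander
Things that resemble listed ones, but are neither listed nor needed, are in the scene too. What is shaped like the timer but green is not meant.

How it is judged:
By the outcome, as a careful person would: the job done as asked, in the order asked, and still so for the second after the job is handed in, with the robot touching nothing.
It also fails if it takes over 58 s, if anything falls off the work surface, if the arm or the gripper's body presses on something with over 40 N, if the wrist force passes 120 N, or if a joint passes its speed limit or range.

## Working session

There is one attempt and no reset: what is moved stays moved. The work goes in short steps, Python scripts to look and compute and a tool call to move; the robot and the scene stay as the last step left them, time stands still between calls to the robot, and variables do not carry over. Pictures are saved under pics/ and viewed, at most 10 in all, crops included, and the job is handed in when it is done.

Besides the shell and the picture viewer there is one more tool, called after "Request:" in YAML: its name, and indented under it one key for each argument. drive_tool: Moves the arm, as the interface text tells. Its arguments: {"type":"object","properties":{"motion":{"type":"array","items":{"type":"array","items":{"type":"number"}}},"grip_force":{"type":"number"}},"required":["motion"]}

```bash
mkdir -p pics; ls
python3 - <<'E'
from bench import env
import cv2,numpy as np
for n in ["top","scene"]:
    p,d=env.snapshot(n); cv2.imwrite(f"pics/{n}0.png",p[:,:,::-1]); np.save(f"pics/{n}0.npy",d)
    print(env.get_calibration(n))
print(env.get_state())
E
```

```text
pics
{'fx': 546.2819961066642, 'fy': 546.2819961066642, 'cx': 321.6179200572953, 'cy': 243.44031621310683, 'rvec': array([ 2.15608798, -2.21435004,  0.05746975]), 'tvec': array([0.03137148, 0.52947008, 1.33276245])}
{'fx': 583.5892664878327, 'fy': 583.5892664878327, 'cx': 318.5782855662771, 'cy': 248.83016115242052, 'rvec': array([ 1.59581748,  1.94635148, -0.84809057]), 'tvec': array([ 0.10145397, -0.30192159,  1.63976843])}
{'clock': 0.1, 'q': array([-1.41428063e+00,  1.81460820e-01,  1.60787745e+00, -2.26412342e-05,
        1.35381154e+00, -2.06274765e-01]), 'dq': array([ 0.00235529, -0.00050582, -0.00116593,  0.00039682,  0.00055678,
        0.00044012]), 'tau': array([ 2.89081445e-04, -4.45879591e+01, -3.52237272e+01, -2.83964200e-04,
        4.15983814e-03,  1.59163545e-05]), 'ee_pos': array([ 0.20400894, -0.53710073,  0.24749233]), 'tool_rot': array([-3.14006398e+00, -2.97295743e-04,  3.62795130e-01]), 'wrist_force': array([-0.23665661,  0.05080483,  0.51421073]), 'wrist_torque': array([-0.0089227 ,  0.00835421, -0.01383296]), 'finger_force': 0.0, 'opening': 1.0028190631151674}
```

View pics/top0.png

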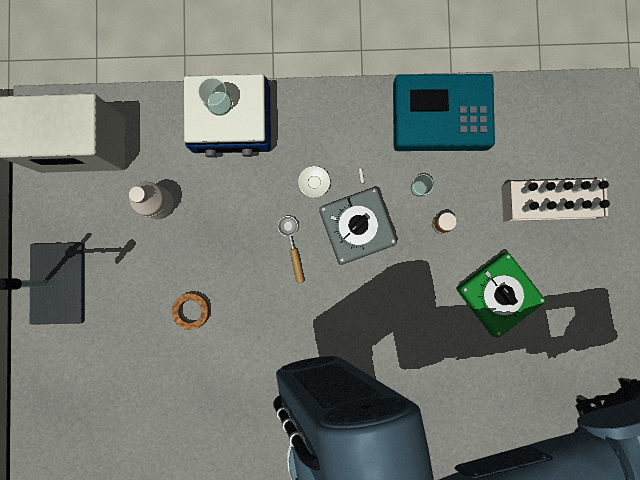

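The grey timer is at about (358,227) and is the one meant. The green lookalike at (503,294) is excluded by its colour. I'll confirm with an enlarged crop.

```bash
cat > h.py <<'E'
import numpy as np,cv2
from bench import env
def cam(c):
    R,_=cv2.Rodrigues(np.array(c["rvec"])); t=np.array(c["tvec"]).ravel(); return R,t
def ray(c,uv,z):
    """pixels (n,2) -> world xyz on plane height z"""
    R,t=cam(c); uv=np.atleast_2d(uv).astype(float)
    d=np.c_[(uv[:,0]-c["cx"])/c["fx"],(uv[:,1]-c["cy"])/c["fy"],np.ones(len(uv))]@R
    o=-R.T@t
    return o+d*((z-o[2])/d[:,2])[:,None]
def proj(c,P):
    R,t=cam(c); p=np.atleast_2d(P)@R.T+t
    return np.c_[p[:,0]/p[:,2]*c["fx"]+c["cx"],p[:,1]/p[:,2]*c["fy"]+c["cy"]]
E
python3 - <<'E'
from h import *
c=env.get_calibration("top"); p=cv2.imread("pics/top0.png"); d=np.load("pics/top00.npy") if 0 else np.load("pics/top0.npy")
cv2.imwrite("pics/c1.png",cv2.resize(p[180:270,310:410],None,fx=6,fy=6,interpolation=cv2.INTER_CUBIC))
for uv,z in [((358,226),.059),((320,208),.055),((378,186),.055),((397,242),.055),((341,264),.055),((333,205),.055)]: print(uv,ray(c,uv,z).round(4), d[uv[1],uv[0]])
R,t=cam(c);print((-R.T@t).round(3))
E
```

```text
(358, 226) [[ 0.567  -0.0713  0.059 ]] 1.2687795
(320, 208) [[0.6133 0.0186 0.055 ]] 1.316923
(378, 186) [[ 0.6629 -0.1227  0.055 ]] 1.3751838
(397, 242) [[ 0.5263 -0.1638  0.055 ]] 1.3673108
(341, 264) [[ 0.4772 -0.0282  0.055 ]] 1.3441414
(333, 205) [[ 0.6197 -0.0129  0.055 ]] 1.3173962
[0.446 0.006 1.363]
```

View pics/c1.png

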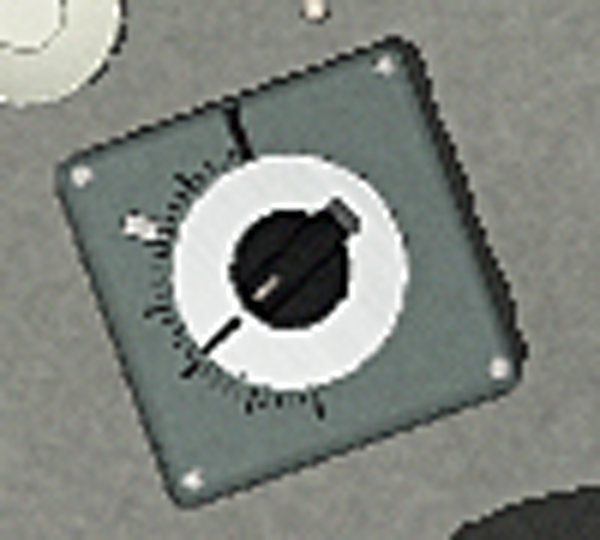

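The crop confirms the grey timer. Crop pixels: dial axis about (291,272), top mark (240,130), rider (140,228), pointer tip (205,352). Now I'll go above it for a close wrist view.

Request:
drive_tool:
  motion:
    - [0.042,-0.0255,0,0,0,0,1]
    - [0.042,-0.0255,0,0,0,0,1]
    - [0.042,-0.0255,0,0,0,0,1]
    - [0.042,-0.0255,0,0,0,0,1]
    - [0.042,-0.0255,0,0,0,0,1]
    - [0.042,-0.0255,0,0,0,0,1]
    - [0.042,-0.0255,0,0,0,0,1]
    - [0.042,-0.0255,0,0,0,0,1]
    - [0.042,-0.0255,0,0,0,0,1]
    - [0.042,-0.0255,0,0,0,0,1]
    - [0.042,-0.0255,0,0,0,0,1]
    - [0.042,-0.0255,0,0,0,0,1]

```text
clock: 1.3
ee_pos: [0.5674, -0.0707, 0.248]
tool_rot: [-3.141, 0.0, 0.363]
wrist_force: [1.4, -0.3, 0.3]
opening: 0.998
finger_force: 0.0
```

Request:
drive_tool:
  motion:
    - [0,0,0,0,0,-0.14,1]
    - [0,0,0,0,0,-0.14,1]
    - [0,0,0,0,0,-0.14,1]
    - [0,0,0,0,0,-0.14,1]
    - [0,0,0,0,0,-0.14,1]
    - [0,0,0,0,0,-0.14,1]
    - [0,0,0,0,0,-0.14,1]
    - [0,0,0,0,0,-0.14,1]
    - [0,0,0,0,0,-0.14,1]
    - [0,0,0,0,0,-0.14,1]
    - [0,0,0,0,0,-0.14,1]
    - [0,0,0,0,0,-0.14,1]

```text
clock: 2.5
ee_pos: [0.5664, -0.0725, 0.2477]
tool_rot: [-3.141, -0.001, 2.049]
wrist_force: [0.5, 0.7, 0.1]
opening: 1.002
finger_force: 0.0
```

Request:
drive_tool:
  motion:
    - [0,0,0,0,0,-0.14,1]
    - [0,0,0,0,0,-0.14,1]
    - [0,0,0,0,0,0,1]
    - [0,0,0,0,0,0,1]

```text
clock: 2.9
ee_pos: [0.5665, -0.0726, 0.248]
tool_rot: [-3.141, -0.001, 2.319]
wrist_force: [-0.5, 0.2, -0.2]
opening: 1.0
finger_force: 0.0
```

Run:
```python
from h import *
s=env.get_state(); c=env.get_calibration("wrist")
p,d=env.snapshot("wrist"); cv2.imwrite("pics/w1.png",p[:,:,::-1]); np.savez("pics/w1.npz",d=d,**c)
print(s['clock'],s['ee_pos'],s['tool_rot'],s['q'],proj(c,[[.567,-.071,.059]]))
R,t=cam(c);print((-R.T@t).round(3))
```

```text
2.9 [ 0.56647473 -0.0725633   0.24795759] [-3.14130880e+00 -6.22373275e-04  2.31906166e+00] [-3.35183182e-01  1.72881242e-01  1.61686442e+00  4.16296297e-05
  1.35252983e+00 -1.08345763e+00] [[318.66601655 216.49978589]]
[ 0.519 -0.02   0.373]
```

View pics/w1.png

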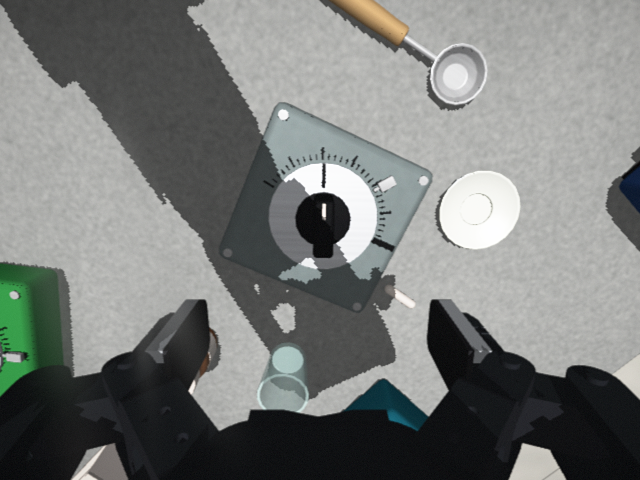

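The wrist view shows: screws near (283,115), (424,180), (357,307), (227,253); dial axis about (323,216); pointer up from it; rider nib near (378,190); top mark near (383,243). Next I'll measure in the dial's plane.

```bash
cat >> h.py <<'E'
def look(name,ctr=None):
    """polar brightness tables round the axis -> pointer, rider, mark angles"""
    c=env.get_calibration("wrist"); p,d=env.snapshot("wrist"); cv2.imwrite(f"pics/{name}.png",p[:,:,::-1])
    return c,p
def ring(c,p,ctr,r0,r1,z,n=3600):
    """mean grey over radii r0..r1 for world angles"""
    g=cv2.cvtColor(p,cv2.COLOR_RGB2GRAY).astype(np.float32)
    a=np.linspace(-np.pi,np.pi,n,endpoint=False); r=np.linspace(r0,r1,12)
    A,Rr=np.meshgrid(a,r); P=np.c_[(ctr[0]+Rr*np.cos(A)).ravel(),(ctr[1]+Rr*np.sin(A)).ravel(),np.full(A.size,z)]
    uv=proj(c,P).astype(np.float32)
    v=cv2.remap(g,uv[:,0].reshape(A.shape),uv[:,1].reshape(A.shape),cv2.INTER_LINEAR)
    return a,v
def darkpeak(a,m,lo,hi):
    """angle of darkest line in lo..hi, weighted centroid"""
    b=cv2.GaussianBlur(m[None].astype(np.float32),(401,1),60)[0]-m
    k=np.where((a>lo)&(a<hi),b,-1e9); i=k.argmax(); w=np.clip(b-k[i]/3,0,None)*(abs(a-a[i])<.12)
    return (a*w).sum()/w.sum(), k[i]
E
python3 - <<'E'
from h import *
f=np.load("pics/w1.npz"); c={k:f[k] for k in f}; p=cv2.imread("pics/w1.png")[:,:,::-1].copy()
hsv=cv2.cvtColor(p,cv2.COLOR_RGB2GRAY)
S=[]
for u,v in [(283,115),(424,180),(357,307),(227,253)]:
    w=hsv[v-9:v+10,u-9:u+10].astype(float); w=np.clip(w-np.median(w)-15,0,None); yy,xx=np.mgrid[-9:10,-9:10]
    S.append((u+(xx*w).sum()/w.sum(),v+(yy*w).sum()/w.sum()))
W=ray(c,S,.056); ctr=W.mean(0); print(W.round(4).tolist(),ctr.round(4))
e=W[:2]-W[[3,2]]; print([np.linalg.norm(W[i]-W[i-1]).round(4) for i in range(4)], [np.arctan2(*(W[i]-W[i-1])[1::-1]).round(4) for i in range(4)])
a,v=ring(c,p,ctr,.030,.043,.059); print("pointer",darkpeak(a,v.mean(0),1.8,2.9))
a,v=ring(c,p,ctr,.050,.058,.0555); print("mark",darkpeak(a,v.mean(0),-.2,1.2))
for z in (.062,):
    a,v=ring(c,p,ctr,.056,.068,z); m=v.mean(0); k=(a>.5)&(a<2.2)
    w=np.clip(m-0.5*(m[k].max()+np.median(m[k])),0,None)*k; print("rider",(a*w).sum()/w.sum(),a[w>0][[0,-1]],m[k].max())
# knob white line on top z=.101
R,t=cam(c); print(proj(c,[[ctr[0],ctr[1],.101]]),proj(c,[[ctr[0],ctr[1],.059]]))
cr=p[90:310,220:440]; cv2.imwrite("pics/w1c.png",cv2.resize(cr,None,fx=2.7,fy=2.7,interpolation=cv2.INTER_CUBIC)[:,:,::-1])
E
```

```text
[[0.4882, -0.0289, 0.056], [0.6122, 0.0128, 0.056], [0.6522, -0.11, 0.056], [0.5296, -0.1518, 0.056]] [ 0.5705 -0.0695  0.056 ]
[np.float64(0.1296), np.float64(0.1309), np.float64(0.1292), np.float64(0.1296)] [np.float64(1.8957), np.float64(0.3245), np.float64(-1.2558), np.float64(-2.8137)]
pointer (np.float64(2.3093413246496706), np.float32(154.92162))
mark (np.float64(0.8229984083305844), np.float32(82.92427))
rider 1.267997980187311 [1.20078653 1.3247049 ] 233.11816
[[323.48744241 230.2649567 ]] [[322.82760959 217.96062109]]
```

View pics/w1c.png

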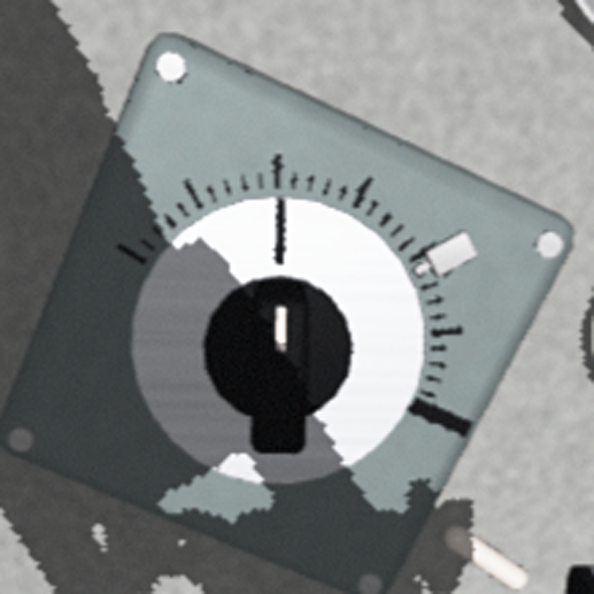

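The crop confirms it: the rider's nib at crop (422,268) lies between pointer and top mark. The strongest dark peak I called "mark" was just a 5-minute tick. The dial outline looks about 1.5 mm off the screws' centre, so I'll fit the dial rim directly.

```bash
cat >> h.py <<'E'
from scipy.optimize import least_squares
def dialctr(c,p,ctr,z=.059):
    g=cv2.GaussianBlur(cv2.cvtColor(p,cv2.COLOR_RGB2GRAY),(3,3),0).astype(np.float32)
    a=np.linspace(-np.pi,np.pi,240,endpoint=False); r=np.linspace(.041,.054,131)
    for _ in range(3):
        A,Rr=np.meshgrid(a,r,indexing='ij'); P=np.c_[(ctr[0]+Rr*np.cos(A)).ravel(),(ctr[1]+Rr*np.sin(A)).ravel(),np.full(A.size,z)]
        uv=proj(c,P).astype(np.float32)
        v=cv2.remap(g,uv[:,0].reshape(A.shape),uv[:,1].reshape(A.shape),cv2.INTER_LINEAR)
        dr=(v[:,:-10]-v[:,10:]); i=dr.argmax(1); rr=r[i+5]; ok=dr.max(1)>20
        X=np.c_[ctr[0]+rr*np.cos(a),ctr[1]+rr*np.sin(a)][ok]
        s=least_squares(lambda q:np.hypot(*(X-q[:2]).T)-q[2],[ctr[0],ctr[1],.0475],loss='soft_l1',f_scale=.0005)
        ctr=s.x[:2]
    return s.x,ok.sum(),np.median(abs(s.fun))
E
cat > m.py <<'E'
from h import *
def measure(c,p,ctr0,plo,phi):
    q,n,e=dialctr(c,p,ctr0); ctr=q[:2]; print("dial",q.round(4),n,e)
    a,v=ring(c,p,ctr,.030,.043,.059); pt=darkpeak(a,v.mean(0),plo,phi); print("pointer",pt)
    a,v=ring(c,p,ctr,.062,.070,.0555); print("mark",darkpeak(a,v.mean(0),.1,.6))
    out=[]
    for lo,hi,z in [(.058,.067,.062),(.0505,.0535,.060)]:
        a,v=ring(c,p,ctr,lo,hi,z); m=v.mean(0); k=(a>.9)&(a<1.6)
        w=np.clip(m-0.5*(m[k].max()+np.median(m[k])),0,None)*k; print("rider",lo,(a*w).sum()/w.sum(),a[w>0][[0,-1]],m[k].max())
    return ctr
E
python3 - <<'E'
from m import *
f=np.load("pics/w1.npz"); c={k:f[k] for k in f}; p=cv2.imread("pics/w1.png")[:,:,::-1].copy()
measure(c,p,(.570,-.070),1.8,2.9)
# tool axis vs wrist camera consistency / knob white line
g=cv2.cvtColor(p,cv2.COLOR_RGB2GRAY)[200:225,310:335].astype(float); w=(g>140); yy,xx=np.nonzero(w); print("line px",xx.mean()+310,yy.mean()+200,ray(c,(xx.mean()+310,yy.mean()+200),.101))
t=env.get_calibration("top"); pt=cv2.imread("pics/top0.png")[:,:,::-1].copy(); print(dialctr(t,pt,(.568,-.071)))
E
```

```text
dial [ 0.5703 -0.0696  0.0471] 222 0.00011553180338863892
pointer (np.float64(2.3024080589896303), np.float32(154.89142))
mark (np.float64(0.3181848576101944), np.float32(82.70269))
rider 0.058 1.265103487895126 [1.1990412  1.32121424] 236.27954
rider 0.0505 1.2597007054983962 [1.23918377 1.27932634] 223.6136
line px 323.537037037037 210.2962962962963 [[ 0.56000427 -0.05818369  0.101     ]]
(array([ 0.56997099, -0.07068825,  0.04684723]), np.int64(234), np.float64(0.00029034442384257356))
```

Everything checks: radius 47 mm, rider 0.944 rad counter-clockwise of the mark, pointer 1.984 rad before it, and the two cameras agree within 1 mm. Now I'll line up, descend and grip.

Request:
drive_tool:
  motion:
    - [-0.0005,0.0045,0,0,0,0.017,1]
    - [0,0,0.03,0,0,0,1]
    - [0,0,0.03,0,0,0,1]
    - [0,0,0.03,0,0,0,1]
    - [0,0,0.03,0,0,0,1]
    - [0,0,0.02,0,0,0,1]
    - [0,0,0.01,0,0,0,1]
    - [0,0,0.01,0,0,0,1]
    - [0,0,0,0,0,0,1]
    - [0,0,0,0,0,0,1]

```text
clock: 3.95
ee_pos: [0.571, -0.0701, 0.0891]
tool_rot: [3.141, 0.001, 2.305]
wrist_force: [-0.2, 0.0, 0.5]
opening: 1.001
finger_force: 0.0
```

Request:
drive_tool:
  motion:
    - [0,0,0,0,0,0,0.45]
    - [0,0,0,0,0,0,0.4]
    - [0,0,0,0,0,0,0.35]
    - [0,0,0,0,0,0,0.3]
    - [0,0,0,0,0,0,0.25]
    - [0,0,0,0,0,0,0.2]
    - [0,0,0,0,0,0,0.15]
    - [0,0,0,0,0,0,0.1]
    - [0,0,0,0,0,0,0.0]
    - [0,0,0,0,0,0,0.0]
    - [0,0,0,0,0,0,0.0]
  grip_force: 40

```text
clock: 5.05
ee_pos: [0.5701, -0.0702, 0.0884]
tool_rot: [-3.141, -0.0, 2.306]
wrist_force: [-4.7, -2.4, 5.0]
opening: 0.179
finger_force: 41.6
```

```bash
cat > st.py <<'E'
from bench import env
s=env.get_state(); print(s['clock'],s['ee_pos'].round(4),s['tool_rot'].round(4),s['wrist_force'].round(1),s['wrist_torque'].round(3),s['opening'],s['finger_force'],s['q'][5])
E
python3 st.py
```

```text
5.05 [ 0.5701 -0.0702  0.0884] [-3.1409e+00 -1.0000e-04  2.3058e+00] [-4.7 -2.4  5. ] [-0.554  0.757 -0.021] 0.17903253095270047 41.62249803543091 -1.063506389069664
```

Gripped at about 15 mm wide. Next a short test turn clockwise to read the torque.

Request:
drive_tool:
  motion:
    - [0,0,0,0,0,0.06,0]
    - [0,0,0,0,0,0.08,0]
    - [0,0,0,0,0,0.08,0]
    - [0,0,0,0,0,0.08,0]
    - [0,0,0,0,0,0.06,0]
    - [0,0,0,0,0,0.04,0]
    - [0,0,0,0,0,0,0]

```text
clock: 5.75
ee_pos: [0.5704, -0.0701, 0.0885]
tool_rot: [3.141, 0.0, 1.906]
wrist_force: [-2.8, -2.9, 5.2]
opening: 0.182
finger_force: 41.5
```

```bash
python3 st.py
```

```text
5.75 [ 0.5704 -0.0701  0.0885] [3.1415e+00 4.0000e-04 1.9057e+00] [-2.8 -2.9  5.2] [-0.38   0.588  0.118] 0.18155354112411598 41.52511239051819 -0.6633435510093066
```

Request:
drive_tool:
  motion:
    - [0,0,0,0,0,0.1,0]
    - [0,0,0,0,0,0.12,0]
    - [0,0,0,0,0,0.12,0]
    - [0,0,0,0,0,0.12,0]
    - [0,0,0,0,0,0.12,0]
    - [0,0,0,0,0,0.12,0]
    - [0,0,0,0,0,0.12,0]
    - [0,0,0,0,0,0.12,0]
    - [0,0,0,0,0,0.12,0]
    - [0,0,0,0,0,0.12,0]
    - [0,0,0,0,0,0.12,0]
    - [0,0,0,0,0,0.1,0]

```text
clock: 6.95
ee_pos: [0.5713, -0.0705, 0.0885]
tool_rot: [3.139, -0.002, 0.503]
wrist_force: [-0.2, -4.5, 1.6]
opening: 0.178
finger_force: 41.1
```

Request:
drive_tool:
  motion:
    - [0,0,0,0,0,0.08,0]
    - [0,0,0,0,0,0.08,0]
    - [0,0,0,0,0,0.08,0]
    - [0,0,0,0,0,0.05,0]
    - [0,0,0,0,0,0,0]

```text
clock: 7.45
ee_pos: [0.5713, -0.0707, 0.0885]
tool_rot: [3.14, -0.002, 0.217]
wrist_force: [0.7, -5.5, -0.4]
opening: 0.181
finger_force: 40.9
```

```bash
python3 st.py
```

```text
7.45 [ 0.5713 -0.0707  0.0885] [ 3.1397e+00 -2.0000e-03  2.1650e-01] [ 0.7 -5.5 -0.4] [-1.063 -0.244  0.136] 0.18068197959614912 40.93138039112091 1.0257200280820766
```

Request:
drive_tool:
  motion:
    - [0,0,0,0,0,0.06,0]
    - [0,0,0,0,0,0.06,0]
    - [0,0,0,0,0,0.05,0]
    - [0,0,0,0,0,0.04,0]
    - [0,0,0,0,0,0.03,0]
    - [0,0,0,0,0,0.03,0]
    - [0,0,0,0,0,0,0]

```text
clock: 8.15
ee_pos: [0.5713, -0.0709, 0.0885]
tool_rot: [3.14, -0.002, -0.053]
wrist_force: [1.4, -5.6, -0.3]
opening: 0.18
finger_force: 40.9
```

```bash
python3 st.py
```

```text
8.15 [ 0.5713 -0.0709  0.0885] [ 3.14e+00 -2.40e-03 -5.25e-02] [ 1.4 -5.6 -0.3] [-1.217 -0.2    0.103] 0.1795277012787258 40.89113473892212 1.2948037607415734
```

Not at the stop yet. I'll go on in 0.1 rad steps, reading the torque each time.

Request:
drive_tool:
  motion:
    - [0,0,0,0,0,0.03,0]
    - [0,0,0,0,0,0.03,0]
    - [0,0,0,0,0,0.02,0]
    - [0,0,0,0,0,0.02,0]
    - [0,0,0,0,0,0,0]

```text
clock: 8.65
ee_pos: [0.5713, -0.071, 0.0885]
tool_rot: [3.14, -0.003, -0.152]
wrist_force: [1.3, -5.9, 0.5]
opening: 0.182
finger_force: 40.9
```

```bash
python3 st.py
```

```text
8.65 [ 0.5713 -0.071   0.0885] [ 3.1401e+00 -2.6000e-03 -1.5210e-01] [ 1.3 -5.9  0.5] [-1.266 -0.173  0.2  ] 0.18219134491383382 40.93323826789856 1.3944011137215104
```

Request:
drive_tool:
  motion:
    - [0,0,0,0,0,0.02,0]
    - [0,0,0,0,0,0.02,0]
    - [0,0,0,0,0,0,0]

```text
clock: 8.95
ee_pos: [0.5713, -0.071, 0.0886]
tool_rot: [3.14, -0.003, -0.192]
wrist_force: [2.3, -6.2, -0.4]
opening: 0.182
finger_force: 40.9
```

```bash
python3 st.py
```

```text
8.95 [ 0.5713 -0.071   0.0886] [ 3.1401e+00 -2.7000e-03 -1.9210e-01] [ 2.3 -6.2 -0.4] [-1.259 -0.137  0.23 ] 0.1817526382118018 40.94657778739929 1.4343347501538881
```

At the stop: the torque follows the spring, about 0.2 then 0.23. A little more, to about 0.3, then hold.

Request:
drive_tool:
  motion:
    - [0,0,0,0,0,0.03,0]
    - [0,0,0,0,0,0.03,0]
    - [0,0,0,0,0,0,0]
    - [0,0,0,0,0,0,0]
    - [0,0,0,0,0,0,0]
    - [0,0,0,0,0,0,0]

```text
clock: 9.55
ee_pos: [0.5713, -0.071, 0.0885]
tool_rot: [3.14, -0.003, -0.251]
wrist_force: [1.2, -6.8, -0.1]
opening: 0.183
finger_force: 41.0
```

```bash
python3 st.py
```

```text
9.55 [ 0.5713 -0.071   0.0885] [ 3.1402e+00 -2.7000e-03 -2.5130e-01] [ 1.2 -6.8 -0.1] [-1.293 -0.136  0.313] 0.18257344177037785 40.9706050157547 1.4936898894995005
```

Firmly home at 0.31 N m. Now back down, stopping a little short of the rider so I can look.

Request:
drive_tool:
  motion:
    - [0,0,0,0,0,-0.08,0]
    - [0,0,0,0,0,-0.12,0]
    - [0,0,0,0,0,-0.14,0]
    - [0,0,0,0,0,-0.14,0]
    - [0,0,0,0,0,-0.14,0]
    - [0,0,0,0,0,-0.14,0]
    - [0,0,0,0,0,-0.14,0]
    - [0,0,0,0,0,-0.14,0]
    - [0,0,0,0,0,-0.14,0]
    - [0,0,0,0,0,-0.12,0]
    - [0,0,0,0,0,-0.1,0]
    - [0,0,0,0,0,-0.06,0]

```text
clock: 10.75
ee_pos: [0.5709, -0.0701, 0.0885]
tool_rot: [3.14, -0.0, 1.211]
wrist_force: [-0.7, -2.9, 2.3]
opening: 0.184
finger_force: 41.3
```

Request:
drive_tool:
  motion:
    - [0,0,0,0,0,-0.05,0]
    - [0,0,0,0,0,0,0]
    - [0,0,0,0,0,0,0]

```text
clock: 11.05
ee_pos: [0.5708, -0.07, 0.0885]
tool_rot: [3.14, -0.0, 1.255]
wrist_force: [0.5, -3.2, 2.2]
opening: 0.181
finger_force: 41.2
```

```bash
python3 st.py
python3 - <<'E'
from m import *
c,p=look("w2"); np.savez("pics/w2.npz",**c)
measure(c,p,(.5703,-.0698),.9,1.6)
E
```

```text
11.05 [ 0.5708 -0.07    0.0885] [ 3.1404e+00 -2.0000e-04  1.2553e+00] [ 0.5 -3.2  2.2] [-0.597 -0.157 -0.149] 0.18068606467179235 41.249027252197266 -0.013197909871865152
dial [ 0.5708 -0.0695  0.0468] 164 9.68214164567445e-05
pointer (np.float64(1.134502902078953), np.float32(144.61435))
mark (np.float64(0.31951471244682494), np.float32(78.96292))
rider 0.058 1.2632509593899044 [1.19729587 1.32121424] 241.70776
rider 0.0505 1.2570390476480129 [1.23569311 1.27932634] 229.93164
```

View pics/w2.png

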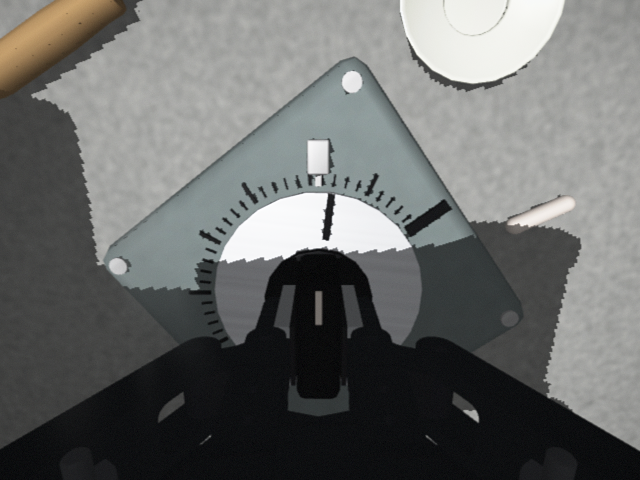

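The view shows the rider's nib at (318,180) and the pointer tip at (331,197), still 0.127 rad short. The lag is the expected 0.12. The rider hasn't moved.

Request:
drive_tool:
  motion:
    - [0,0,0,0,0,-0.04,0]
    - [0,0,0,0,0,-0.04,0]
    - [0,0,0,0,0,-0.03,0]
    - [0,0,0,0,0,-0.016,0]
    - [0,0,0,0,0,0,0]
    - [0,0,0,0,0,0,0]

```text
clock: 11.7
ee_pos: [0.5706, -0.07, 0.0885]
tool_rot: [3.141, -0.0, 1.381]
wrist_force: [2.1, -3.4, 2.9]
opening: 0.184
finger_force: 41.3
```

```bash
python3 st.py
python3 - <<'E'
from m import *
c,p=look("w3"); measure(c,p,(.5708,-.0695),.9,1.6)
E
```

```text
11.7 [ 0.5706 -0.07    0.0885] [ 3.1408 -0.      1.3812] [ 2.1 -3.4  2.9] [-0.608 -0.377 -0.141] 0.18360393358032345 41.30363345146179 -0.13891203351513245
dial [ 0.5707 -0.0695  0.0468] 165 0.0001086297646404541
pointer (np.float64(1.2570102325470658), np.float32(147.07777))
mark (np.float64(0.3195283977336281), np.float32(76.92597))
rider 0.058 1.2653965208773323 [1.1990412  1.32121424] 236.25212
rider 0.0505 1.2574650365556086 [1.23743844 1.27932634] 221.34985
```

Aligned: pointer 1.257, nib 1.257, rider body 1.265. I'll unwind the spring lead (0.12), open partway and rise.

Request:
drive_tool:
  motion:
    - [0,0,0,0,0,0.04,0]
    - [0,0,0,0,0,0.04,0]
    - [0,0,0,0,0,0.04,0]
    - [0,0,0,0,0,0,0]
    - [0,0,0,0,0,0,0.3]
    - [0,0,0,0,0,0,0.6]
    - [0,0,0,0,0,0,0.6]
    - [0,0,0,0,0,0,0.6]
    - [0,0,0,0,0,0,0.6]
    - [0,0,-0.02,0,0,0,0.6]
    - [0,0,-0.03,0,0,0,0.6]
    - [0,0,-0.04,0,0,0,0.6]

```text
clock: 12.95
ee_pos: [0.5688, -0.0694, 0.1773]
tool_rot: [-3.137, -0.0, 1.262]
wrist_force: [1.0, -0.4, 0.1]
opening: 0.598
finger_force: 0.0
```

Request:
drive_tool:
  motion:
    - [0,0,-0.04,0,0,0,0.6]
    - [0,0,-0.03,0,0,0,0.6]
    - [0,0,0,0,0,0,0.6]
    - [0,0,0,0,0,0,0.6]

```text
clock: 13.35
ee_pos: [0.5705, -0.0699, 0.2488]
tool_rot: [3.14, -0.0, 1.262]
wrist_force: [-0.1, -0.1, -1.0]
opening: 0.602
finger_force: 0.0
```

```bash
python3 st.py
python3 - <<'E'
from m import *
c,p=look("w4"); measure(c,p,(.5708,-.0695),.9,1.6)
E
```

```text
13.35 [ 0.5705 -0.0699  0.2488] [ 3.1403 -0.      1.2619] [-0.1 -0.1 -1. ] [0.001 0.027 0.002] 0.6021666369617448 0.0 -0.01956474025640174
dial [ 0.5704 -0.0694  0.0471] 236 0.00017390574764696715
pointer (np.float64(1.2552481336753392), np.float32(162.02582))
mark (np.float64(0.3159942874084383), np.float32(90.13805))
rider 0.058 1.2598353184627265 [1.19380521 1.3247049 ] 252.9178
rider 0.0505 1.25789219196026 [1.23569311 1.28107167] 250.20947
```

View pics/w4.png

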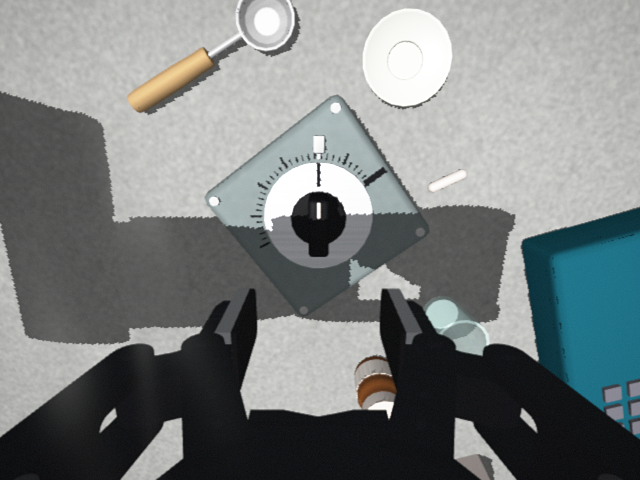

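The pointer tip (318,168) lines up with the nib (319,155) to within 0.005 rad. The knob sits in line with the pointer, the rider and bystanders are unmoved, and the gripper is clear.

```bash
python3 -c "
from bench import env
print(env.close_job())"
```

```text
the job is handed in; nothing more can be done
None
```

The timer is set and handed in: I wound the knob past the top mark to its stop (about 0.31 N m, held), then turned it back and released it with the pointer within about 0.005 rad of the rider; the rider held its measured place and I saw no bystander disturbed.

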